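# Find the heavy side of a coated tumbler on its turner

## Task

The white tumbler on the hand-cranked turner has cured with a hidden lump on one side, so before it can be balanced its heavy side must be found by feel. Take the crank by its wooden handle, turn it at least half a turn from where it stood and feel where it pulls, then bring the heavy side of the tumbler to the bottom. Finish while still holding the handle there, at rest, and leave the things standing round the turner where they are.

Things in the scene. Friction and masses are not known exactly. Their poses are not given: they have to be found in the camera images.
- turner: Hand-cranked tumbler turner, fixed to the table: plywood base 180 x 110 x 12 mm, two aluminium posts (tops at 117 mm), a level shaft 100 mm above the table. Origin: on the table under the middle of the base; x along the shaft, away from the crank; z up. Crank arm at x = -105 to -112 mm, clear of the front post (-58 to -72) and base (-90); under the handle is only the table.
- shaft_front (a point): Point on the shaft's centre line, 100 mm above the table, 141.5 mm in front (-x) of the turner's origin: the centre of the circle that the middle of the handle runs on, radius 40 mm, in the plane square to the shaft. Does not turn; axes as the turner's.
- handle: The crank's handle, origin at its middle: a wooden sleeve, 16 mm thick, 55 mm long, level and parallel to the shaft, 40 mm off its centre line. It spins freely on its pin, so a hand gripping it can keep its own direction while the handle goes round. Open space all round its path; its middle is 60 mm above the table at the lowest, 140 mm at the highest.
- crank (a joint): Angle of crank, shaft and tumbler, which turn as one (rad): 0 with the handle straight above the shaft, growing as it goes towards the turner's -y side (handle at y = -40 sin(angle), z = 100 + 40 cos(angle) mm in the turner's frame). Turns on and on either way; starts within 1.3 rad of 0. A bearing drag of 0.16 N m keeps it wherever it is left.
- tumbler (a point): Middle of the white opaque tumbler, 74 mm across, 104 mm long, on the shaft between the posts. A hidden lump pulls its heavy side down with 0.09 to 0.13 N m (2 to 3.3 N at the handle) when that side is level with the shaft: turning takes up to 7.5 N where the lump rises, 0.7 N where it sinks. Its place round the shaft differs every time and is not given; crank and handle weigh next to nothing.
- pump_bottle: White pump bottle, 75 x 68 x 175 mm, standing left of the turner; bystander. Origin under its middle.
- masking_tape: Roll of masking tape lying flat, 104 x 102 x 25 mm, left of the turner; bystander. Origin under its middle.
- measure_cup: Small clear measuring cup, 60 mm across, 50 mm high, right of the turner; bystander. Origin under its middle.

How it is judged (in metres and radians):
On the way:
1. the handle has been gripped and turned about half a turn (at least 2.4 rad) from where it stood (distance of handle from where it was at the start of the episode above 0.0746 m and contact force between the fingers and handle above 1 N).
At the end, for the whole second after the job is handed in: The tumbler's heavy side points down within 20 degrees (0.35 rad), the tumbler is at rest (under 0.1 rad/s), the fingers still hold the handle (over 2 N on it), and the three bystanders stand within 30 mm of where they stood (z of lump_c0 in the frame of turner below 0.07838 m and contact force between the fingers and handle above 2 N and distance between the grasp point and handle below 0.05 m and velocity of joint crank between -0.1 and 0.1 rad/s and distance of each of pump_bottle, masking_tape, measure_cup from where it was at the start of the episode below 0.03 m); the arm keeps its last pose, push and grip.
It fails at once if a bystander (pump bottle, masking tape, measuring cup) is moved by more than 30 mm (not (distance of each of pump_bottle, masking_tape, measure_cup from where it was at the start of the episode below 0.03 m)).
It also fails if it takes over 67 s, if anything falls off the work surface, if the arm or the gripper's body presses on something with over 40 N, if the wrist force passes 120 N, or if a joint passes its speed limit or range.

## Robot

A 7-joint arm with a two-finger parallel gripper is mounted at the origin on a cart in front of the work surface, level with it; the furniture and walls round the work are solid. World frame = base frame: x ahead of the robot, y to its left, z up, the work surface at z = 0. Lengths are in mm, angles in rad, forces in N, time in s.
With the tool pointing down it reaches from about 425 to 1025 mm from the base axis. Payload 9.4 kg.
Tool frame: the origin (TCP) lies midway between the tips of the shut fingers; the grasp point (between the pads) lies 19 mm behind it; z points along the fingers, y is the line along which they close (so a half turn about z gives the same grasp; the last joint's range is limited). The gripper opens to 85 mm and grips with 20 to 120 N. Pads are 22 mm wide; open, the fingers measure 114 mm over their backs; the gripper's body (76 mm by 85 mm) begins 54 mm behind the grasp point. The pads swing forward as they close: fully open they stand 13 mm farther back than shut.
Start: joints at [1.172, 0.599, -0.003, 1.599, 0.002, 0.943, -0.08], TCP at [229.288, -687.787, 199.575] pointing down, gripper open.
Joint ranges: [-2.57, 2.57], [-0.35, 1.97], [-1.29, 1.29], [0.11, 2.56], [-1.05, 4.19], [0.11, 1.86], [-2.63, 2.63]. Speed limits (rad/s): [2.22, 2.22, 3.01, 3.01, 3.14, 3.14, 3.14].

## Interface

Orientations are given as a rotation vector (axis times angle).
In Python, from bench import robot gives the robot as it stands. The module is installed in compiled form; this text tells all that it offers.
- The arm moves only by the tool play_rows, never from a script. Its arguments are lists of equal length, an entry for each row: "jaw": the closure, from 0 (fully open) to 1 (shut); "xyz": the shift along the tool's x, y, z in cm, a list of three; "dr": the turn, a rotation vector about the tool's x, y, z in degrees, a list of three. A call has 1 to 12 rows; each row is the pose to reach, as a shift and turn from the pose commanded when the call began, along the tool's axes at that moment; what a row does not reach only later rows make up. A row lasts 1/12 s, in which the tool goes at most 41.7 mm and 7.16 degrees, less where a joint would pass 70% of its speed; a pose out of reach is approached as far as the arm can. A call with a gripper value outside its range is refused whole. The fingers move at their own pace and stop on an object; the grip force is fixed at half the most. Time passes only in rows, so rows that repeat a pose let the fingers close. It gives the time, the measured TCP pose, the force, the opening and the grip force at its end, in the units of the state.
- robot.get_obs(): the state, without advancing time (a new reading comes with each control period).
- robot.get_image(name): name is "scene" or "side" or "wrist"; returns the picture (400x640x3 uint8, blue, green, red); there is no depth.
- robot.calibration(name): a dict with "intrinsics" (3x3 intrinsics, pixels), "R" (3x3) and "t" (3): a world point X has camera coordinates R X + t; the wrist camera has in their place "mount" (4x4, takes a point from camera to tool coordinates, whose origin is the TCP and whose axes are the flange's). Camera axes: x right, y down, z forward; pixel columns grow to the right and rows downward; lengths in mm; the calibration is good to about 2 mm. The wrist camera is an equidistant fisheye: a pixel r from the principal point sees the ray r / f radians off the axis. A picture is of the moment at which its call begins: read the wrist's pose just before it. calibration takes no time and is no camera call.
- robot.finish_job(): hands the job in; it is judged then, once.
The state is a dict: "time": time; "qpos": joint angles; "qd": joint speeds; "effort": joint torques, N m; "ee_pos": TCP position; "tool_rot": TCP orientation; "contact_force": force on the tool from outside, world axes, zero at the start; "moment": the same for the moment, N m; "grip_width": finger opening in mm; "grasp_force": force on a finger pad.
Only numpy, scipy, OpenCV 4.12 (cv2) and the standard library are available. Lean on these libraries where they do the work, as an engineer would, in place of code of your own. Each camera call takes 0.05 s, during which the arm holds its last target. There are 200 camera calls.

## Working session

There is one attempt and no reset: what is moved stays moved. The work goes in short steps, Python scripts to look and compute and a tool call to move; the robot and the scene stay as the last step left them, time stands still between calls to the robot, and variables do not carry over. Pictures are saved under pics/ and viewed, at most 10 in all, crops included, and the job is handed in when it is done.

Besides the shell and the picture viewer there is one more tool, called after "Request:" in YAML: its name, and indented under it one key for each argument. play_rows: Moves the arm, as the interface text tells. Its arguments: {"type":"object","properties":{"jaw":{"type":"array"},"xyz":{"type":"array"},"dr":{"type":"array"}},"required":["jaw","xyz","dr"]}

```bash
mkdir -p pics; python3 - <<'E'
from bench import robot
import cv2,numpy as np
o=robot.get_obs()
for k in o: print(k,np.round(o[k],3))
for n in("scene","side"):
    im=robot.get_image(n); cv2.imwrite(f"pics/{n}0.png",im)
    c=robot.calibration(n); print(n,{k:np.round(v,3).tolist() for k,v in c.items()})
print(robot.calibration("wrist"))
E
```

```text
time 0.0
qpos [ 1.172  0.6   -0.003  1.6    0.002  0.943 -0.08 ]
qd [ 0.002  0.001 -0.     0.001 -0.001 -0.     0.001]
effort [-0.0000e+00 -7.7644e+01  1.5650e+00 -2.5802e+01  1.2000e-02  9.0000e-03
  0.0000e+00]
ee_pos [ 229.091 -687.32   198.719]
tool_rot [-3.10e+00 -5.03e-01  1.00e-03]
contact_force [0.037 0.359 0.069]
moment [0.025 0.02  0.015]
grasp_force 0.0
grip_width 85.103
scene {'intrinsics': [[488.135, 0.0, 316.399], [0.0, 488.135, 201.226], [0.0, 0.0, 1.0]], 'R': [[0.886, -0.463, -0.02], [-0.328, -0.596, -0.733], [0.327, 0.656, -0.68]], 't': [-414.886, 396.513, 800.184]}
side {'intrinsics': [[423.895, 0.0, 323.978], [0.0, 423.895, 205.622], [0.0, 0.0, 1.0]], 'R': [[0.948, -0.318, -0.022], [-0.219, -0.599, -0.77], [0.232, 0.735, -0.638]], 't': [-510.46, 331.058, 619.504]}
{'intrinsics': array([[309.70691629,   0.        , 317.77733327],
       [  0.        , 309.70691629, 198.06941265],
       [  0.        ,   0.        ,   1.        ]]), 'mount': array([[-5.57328376e-04, -9.51398230e-01, -3.07962817e-01,
         7.95344603e+01],
       [ 9.99999381e-01, -2.33685182e-04, -1.08779484e-03,
        -1.07121090e+00],
       [ 9.62959734e-04, -3.07963233e-01,  9.51397772e-01,
        -1.74248868e+02],
       [ 0.00000000e+00,  0.00000000e+00,  0.00000000e+00,
         1.00000000e+00]])}
```

View pics/scene0.png

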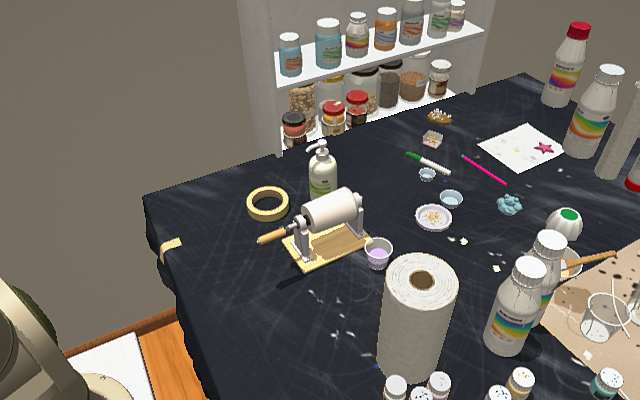

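View pics/side0.png

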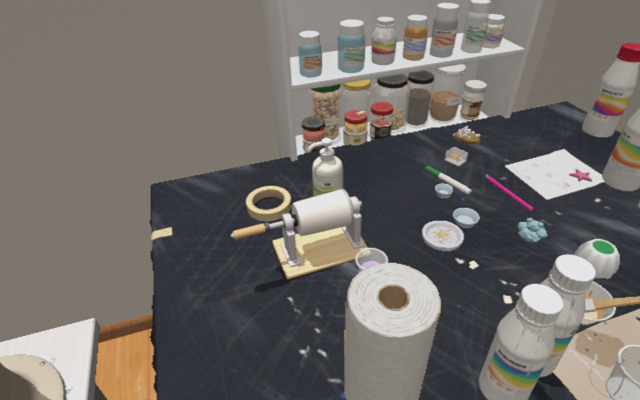

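The scene view shows the turner around (325,230), its handle at (258–285, 240–232), tape at (268,204), pump at (322,170) and cup at (378,252). The side view shows the same turner at (320,230), with the handle at (233–268, 234–227). I'll zoom in on both.

```bash
python3 - <<'E'
import cv2,numpy as np
a=cv2.imread("pics/scene0.png")[175:285,245:405]; b=cv2.imread("pics/side0.png")[175:285,225:385]
f=lambda x:cv2.resize(x,None,fx=5,fy=5,interpolation=cv2.INTER_CUBIC)[:, :800]
im=np.vstack([cv2.resize(f(a),(436,300)),cv2.resize(f(b),(436,300))])
cv2.imwrite("pics/z_scene.png",f(a)); cv2.imwrite("pics/z_side.png",f(b))
E
```

```text
(no output)
```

View pics/z_scene.png

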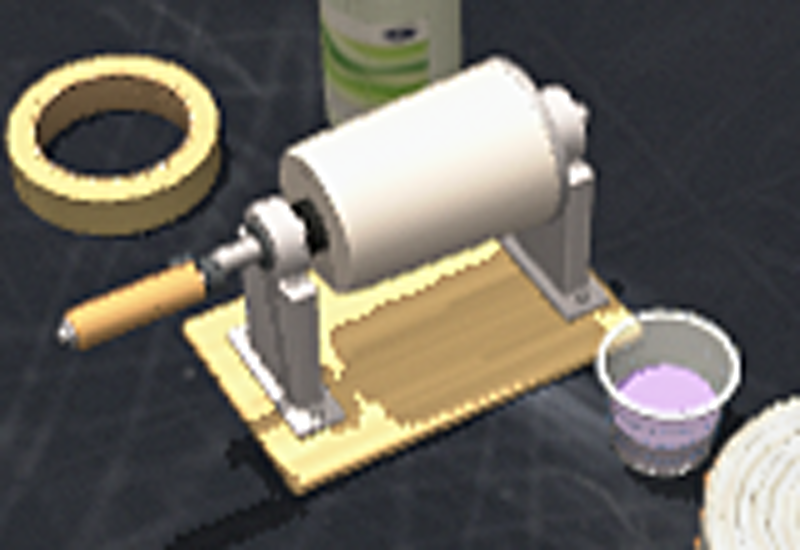

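View pics/z_side.png

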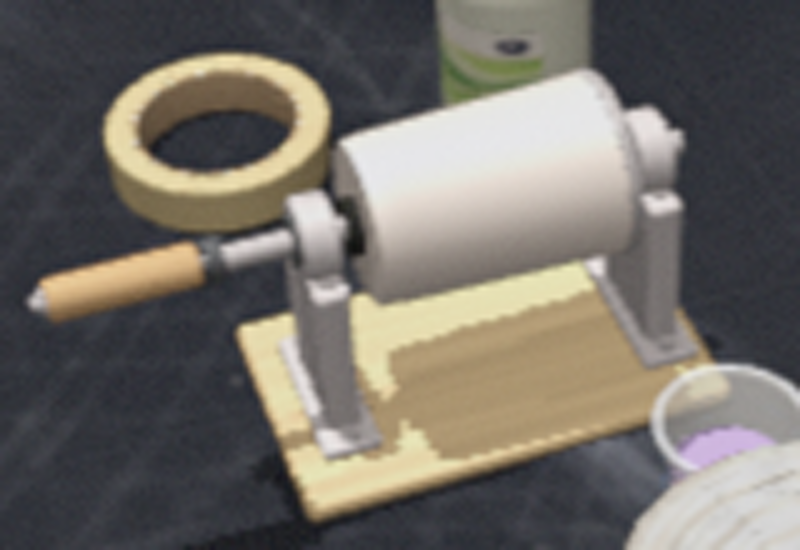

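The zooms show the base's crank-edge corners: scene (282,240) and (304.4,271.5), side (272.4,240.6) and (287.4,278). The handle's middle is at scene (272.6,236.3) and side (250.2,231.7).

```bash
cat > h.py <<'E'
from bench import robot
import numpy as np
from scipy.optimize import least_squares
def ray(n,p):
    c=robot.calibration(n);K,R,t=[np.array(c[k]) for k in("intrinsics","R","t")]
    return -R.T@t, R.T@np.linalg.solve(K,[*p,1])
def plane(n,p,z):
    o,d=ray(n,p); return o+d*(z-o[2])/d[2]
def proj(n,X):
    c=robot.calibration(n);v=c["intrinsics"]@(c["R"]@X+c["t"]); return v[:2]/v[2]
def tri(a,b):
    A=[];r=[]
    for n,p in(("scene",a),("side",b)):
        o,d=ray(n,p);d/=np.linalg.norm(d);P=np.eye(3)-np.outer(d,d);A.append(P);r.append(P@o)
    return np.linalg.lstsq(np.vstack(A),np.hstack(r),rcond=None)[0]
E
python3 - <<'E'
from h import *
S=lambda x,y:(245+(x)/5-.4,175+y/5-.4)
D=lambda x,y:(225+x/5-.4,175+y/5-.4)
np.set_printoptions(precision=1,suppress=True)
B={"scene":[(S(185,325),-90,55),(S(297,486),-90,-55),(S(642,328),90,-55)],"side":[(D(237,328),-90,55),(D(312,512),-90,-55)]}
for n in B:
    P=[plane(n,p,12) for p,_,_ in B[n]]; print(n,P,[np.linalg.norm(P[i+1]-P[i]) for i in range(len(P)-1)])
# handle ends
H={"scene":[S(82,329),S(204,281)],"side":[D(47,300),D(203,266)]}
for i in(0,1): print("tri",tri(H["scene"][i],H["side"][i]))
def T(q,x,y,z):
    c,s=np.cos(q[2]),np.sin(q[2]);return np.array([q[0]+c*x-s*y,q[1]+s*x+c*y,z])
def res(q):
    r=[]
    for n in B:
        for p,x,y in B[n]: r+=list(proj(n,T(q,x,y,12))-p)
        for p,x in zip(H[n],(-169,-114)): r+=list(proj(n,T(q,x,-40*np.sin(q[3]),100+40*np.cos(q[3])))-p)
    return r
for a in(-.8,0,.8):
    P=plane("scene",(325,235),12)
    s=least_squares(res,[P[0],P[1],0.3,a],x_scale=[10,10,.1,.1]); print(s.cost,s.x); 
print(np.array(res(s.x)).reshape(-1,2))
q=s.x; print("shaft_front",T(q,-141.5,0,100),"handle",T(q,-141.5,-40*np.sin(q[3]),100+40*np.cos(q[3])))
print(np.array(robot.calibration("scene")["t"]))
E
```

```text
scene [array([499.4, 229.7,  12. ]), array([502.6, 122.4,  12. ]), array([679.6, 129.2,  12. ])] [np.float64(107.37975282616179), np.float64(177.16960975734725)]
side [array([500.5, 231.9,  12. ]), array([504.6, 122.6,  12. ])] [np.float64(109.41586628129674)]
tri [424.1 139.8 135.1]
tri [480.3 151.2 123.2]
3.390945127513537 [591.9 180.5   0.    0.8]
3.390945127512689 [591.9 180.5   0.    0.8]
3.3909451275128575 [591.9 180.5   0.    0.8]
[[-0.2 -0.8]
 [ 0.6 -0.2]
 [ 1.7 -0.6]
 [-0.8  0.4]
 [ 0.  -0.6]
 [-0.3  0. ]
 [-0.3  0.2]
 [ 0.1  0.9]
 [-0.7 -0.3]]
shaft_front [450.5 175.2 100. ] handle [451.5 146.7 128. ]
[-414.9  396.5  800.2]
```

```bash
python3 - <<'E'
from h import *
np.set_printoptions(precision=0,suppress=True)
for nm,p in dict(rollbase=(410,375),bot1=(505,350),bot2=(540,315),small=(395,395),cup=(378,266)).items(): print(nm,plane("scene",p,0))
print("rolltop",plane("scene",(422,280),260),tri((422,280),(394,296)))
print("bot1top",tri((530,268),(543,303)))
from scipy.spatial.transform import Rotation as R
T0=R.from_rotvec(robot.get_obs()["tool_rot"]).as_matrix();print(T0.round(2))
E
```

```text
rollbase [ 569. -170.    0.]
bot1 [ 752. -213.    0.]
bot2 [ 867. -187.    0.]
small [ 524. -188.    0.]
cup [655.  69.   0.]
rolltop [ 565. -156.  260.] [ 590. -131.  218.]
bot1top [ 822. -155.  135.]
[[ 1.  0. -0.]
 [ 0. -1.  0.]
 [-0. -0. -1.]]
```

```bash
python3 - <<'E'
from h import *
from scipy.spatial.transform import Rotation as R
np.set_printoptions(precision=4,suppress=True)
o=robot.get_obs();print(o["time"],o["tool_rot"],o["ee_pos"],o["qpos"]);print(R.from_rotvec(o["tool_rot"]).as_matrix())
E
```

```text
0.1 [-3.0996 -0.5032  0.0006] [ 229.1424 -687.3386  198.7649] [ 1.1723  0.6001 -0.0025  1.6001  0.0018  0.9429 -0.0798]
[[ 0.9486  0.3164 -0.0006]
 [ 0.3164 -0.9486  0.0013]
 [-0.0001 -0.0015 -1.    ]]
```

```bash
cat >> h.py <<'E'
from scipy.spatial.transform import Rotation as Ro
YAW=0.037; SF=np.array([450.5,175.2,100.])
def goal(yaw=YAW,tilt=12):
    return Ro.from_euler("z",yaw)*Ro.from_euler("x",180,degrees=True)*Ro.from_euler("y",tilt,degrees=True)
def rel(p,Rt=None,o=None):
    "TCP point -> xyz cm, dr deg"
    o=o or robot.get_obs();R0=Ro.from_rotvec(o["tool_rot"]);Rt=Rt or R0
    return (R0.inv().apply(np.array(p)-o["ee_pos"])/10).round(2).tolist(), np.degrees((R0.inv()*Rt).as_rotvec()).round(1).tolist()
def hp(a,off=-9):
    ca,sa=np.cos(YAW),np.sin(YAW);y=-40*np.sin(a)
    return SF+np.array([ca*off-sa*y,sa*off+ca*y,40*np.cos(a)])
E
python3 - <<'E'
from h import *
print(goal().as_matrix().round(2), hp(.8))
print(rel((260,-640,300)));print(rel((430,-300,400)));print(rel((430,-300,400),goal()))
E
```

```text
[[ 0.98  0.04  0.21]
 [ 0.04 -1.    0.01]
 [ 0.21  0.   -0.98]] [442.56760459 146.19247131 127.86826837]
([4.42, -3.53, -10.12], [0.0, 0.0, 0.0])
([31.31, -30.42, -20.08], [0.0, 0.0, 0.0])
([31.31, -30.42, -20.08], [-1.8, 11.9, 16.3])
```

Request:
play_rows:
  jaw: [0,0,0,0,0,0,0,0,0,0,0,0]
  xyz:
    - [1,-1,-4]
    - [3,-3,-7]
    - [6,-6,-10]
    - [9,-9,-12]
    - [12,-12,-14]
    - [15,-15,-16]
    - [18,-18,-18]
    - [21,-20.5,-19]
    - [24,-23,-20]
    - [27,-26,-20]
    - [29,-28,-20]
    - [31,-30,-20]
  dr:
    - [0,0,0]
    - [0,0,0]
    - [0,0,0]
    - [0,0,0]
    - [0,0,0]
    - [0,0,0]
    - [0,0,4]
    - [0,0,8]
    - [0,0,12]
    - [0,0,16]
    - [0,0,16]
    - [0,0,16]

```text
time: 1.1
ee_pos: [428.5, -304.4, 400.1]
tool_rot: [3.14, 0.066, 0.001]
contact_force: [2.2, -1.3, 0.4]
grip_width: 85.5
grasp_force: 0.0
```

```bash
python3 - <<'E'
from h import *
o=robot.get_obs();print(o["time"],o["ee_pos"],o["qpos"])
for p in((480,0,400),(435,146,270)): print(rel(p,goal(),o))
E
```

```text
1.1 [ 428.47263918 -304.40845566  400.06829125] [ 0.58843406  0.17560103 -0.09516415  1.77033341  0.01804854  1.19571835
 -1.04063144]
([6.43, -30.2, -0.01], [0.0, 12.0, 0.3])
([2.54, -44.98, 12.98], [0.0, 12.0, 0.3])
```

Request:
play_rows:
  jaw: [0,0,0,0,0,0,0,0,0,0,0,0]
  xyz:
    - [1,-4,0]
    - [3,-8,0]
    - [5,-12,0]
    - [6,-16,0]
    - [6,-20,0]
    - [6,-24,0]
    - [6,-28,0]
    - [5,-32,1]
    - [5,-36,3]
    - [4,-40,6]
    - [3,-43,9]
    - [2.5,-45,12]
  dr:
    - [0,0,0]
    - [0,0,0]
    - [0,0,0]
    - [0,0,0]
    - [0,3,0]
    - [0,6,0]
    - [0,9,0]
    - [0,12,0]
    - [0,12,0]
    - [0,12,0]
    - [0,12,0]
    - [0,12,0]

```text
time: 2.1
ee_pos: [434.8, 141.0, 287.2]
tool_rot: [-3.117, -0.068, -0.332]
contact_force: [1.4, 0.1, -0.6]
grip_width: 85.4
grasp_force: 0.0
```

```bash
python3 - <<'E'
from h import *
import cv2
o=robot.get_obs();print(o["time"],o["ee_pos"],o["tool_rot"],o["qpos"])
w=robot.get_image("wrist");cv2.imwrite("pics/w1.png",w)
# handle mid and ends predicted in wrist
c=robot.calibration("wrist");M=c["mount"];K=c["intrinsics"];R0=Ro.from_rotvec(o["tool_rot"])
for off in(-27.5,-9,0,27.5):
    X=R0.inv().apply(hp(.8,off)-o["ee_pos"]);v=M[:3,:3].T@(X-M[:3,3])
    th=np.arctan2(np.hypot(v[0],v[1]),v[2]);u=v[:2]/np.hypot(*v[:2])*th*K[0,0]+K[:2,2];print(off,u.round(1))
g=goal()
for a in(.8,):
  p=hp(a)+g.apply([0,0,19]);print("tcp",p,rel(p,g,o))
E
```

```text
2.1 [434.79167951 141.011617   287.17471837] [-3.11721056 -0.06824369 -0.33233697] [-0.02767002  0.10335876 -0.52516348  2.19241144  0.24173718  0.68581091
 -2.24683406]
-27.5 [314.9 212.3]
-9 [315. 196.]
0 [315.1 188. ]
27.5 [315.2 163.4]
tcp [446.51522303 146.33859988 109.28346396] ([-2.58, -0.46, 17.64], [-0.2, -0.2, 0.4])
```

View pics/w1.png

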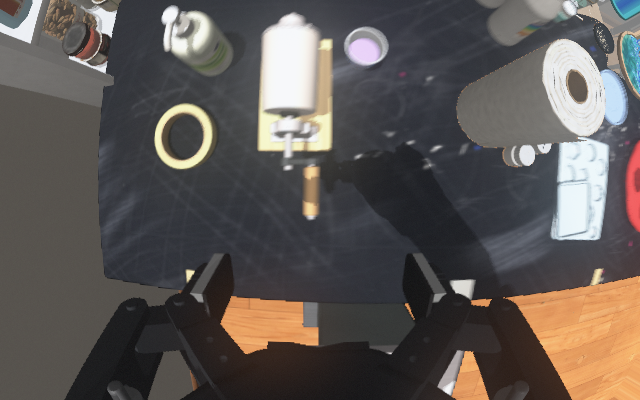

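The wrist view shows the handle's sleeve from (312,165) to (311,217), within about 3 mm of my estimate (slightly towards +y). I'll descend around it.

Request:
play_rows:
  jaw: [0,0,0,0,0,0]
  xyz:
    - [-0.6,-0.5,3]
    - [-1.2,-0.6,6.5]
    - [-2,-0.6,10]
    - [-2.5,-0.6,12.5]
    - [-2.5,-0.6,12.5]
    - [-2.5,-0.6,12.5]
  dr:
    - [0,0,0]
    - [0,0,0]
    - [0,0,0]
    - [0,0,0]
    - [0,0,0]
    - [0,0,0]

```text
time: 2.65
ee_pos: [435.9, 145.2, 158.8]
tool_rot: [-3.121, -0.07, -0.324]
contact_force: [0.3, -0.3, 0.5]
grip_width: 85.5
grasp_force: 0.0
```

```bash
python3 - <<'E'
from h import *
import cv2
o=robot.get_obs();print(o["time"],o["ee_pos"],o["qpos"].round(2))
w=robot.get_image("wrist");cv2.imwrite("pics/w2.png",w)
c=robot.calibration("wrist");M=c["mount"];K=c["intrinsics"];R0=Ro.from_rotvec(o["tool_rot"])
for off in(-27.5,-9,0,27.5):
    X=R0.inv().apply(hp(.8,off)-o["ee_pos"]);v=M[:3,:3].T@(X-M[:3,3])
    th=np.arctan2(np.hypot(v[0],v[1]),v[2]);u=v[:2]/np.hypot(*v[:2])*th*K[0,0]+K[:2,2];print(off,u.round(1))
g=goal()
for a in(.72,.8): print(rel(hp(a)+g.apply([0,0,19]),g,o))
E
```

```text
2.65 [435.87915954 145.24938324 158.83192586] [-0.28  0.3  -0.31  2.37  0.58  0.36 -2.62]
-27.5 [318.6 239.7]
-9 [318.8 214.5]
0 [318.9 201.9]
27.5 [319.2 163. ]
([0.08, -0.3, 4.85], [0.0, 0.2, 0.4])
([0.03, -0.07, 5.07], [0.0, 0.2, 0.4])
```

View pics/w2.png

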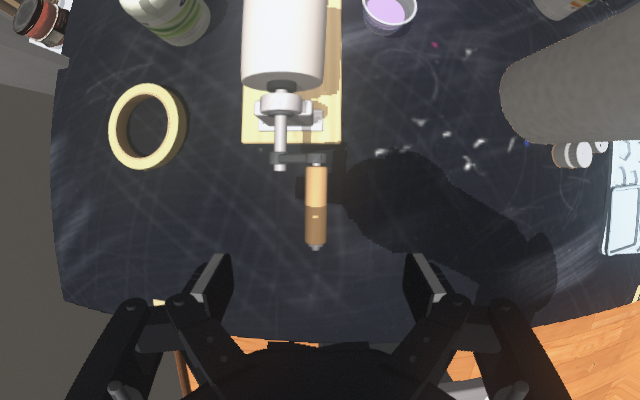

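The handle now runs from (316,165) to (316,243), close to prediction. Joint 7 is at its limit, so I'll use the half-turned grasp by spinning the tool 180° the other way, about its own axis.

Request:
play_rows:
  jaw: [0,0,0,0,0,0,0,0,0,0,0,0]
  xyz:
    - [0,0,-2]
    - [0,0,-4]
    - [0,0,-4]
    - [0,0,-4]
    - [0,0,-4]
    - [0,0,-4]
    - [0,0,-4]
    - [0,0,-4]
    - [0,0,-4]
    - [0,0,-4]
    - [0,0,-4]
    - [0,0,-4]
  dr:
    - [0,0,-7]
    - [0,0,-14]
    - [0,0,-21]
    - [0,0,-28]
    - [0,0,-35]
    - [0,0,-42]
    - [0,0,-49]
    - [0,0,-56]
    - [0,0,-63]
    - [0,0,-70]
    - [0,0,-77]
    - [0,0,-84]

```text
time: 3.7
ee_pos: [429.5, 144.1, 201.2]
tool_rot: [2.177, 2.053, 0.242]
contact_force: [0.6, -0.7, 0.2]
grip_width: 85.4
grasp_force: 0.0
```

Request:
play_rows:
  jaw: [0,0,0,0,0,0,0,0,0,0,0,0]
  xyz:
    - [0,0,0]
    - [0,0,0]
    - [0,0,0]
    - [0,0,0]
    - [0,0,0]
    - [0,0,0]
    - [0,0,0]
    - [0,0,0]
    - [0,0,0]
    - [0,0,0]
    - [0,0,0]
    - [0,0,0]
  dr:
    - [0,0,-7]
    - [0,0,-14]
    - [0,0,-21]
    - [0,0,-28]
    - [0,0,-35]
    - [0,0,-42]
    - [0,0,-49]
    - [0,0,-56]
    - [0,0,-63]
    - [0,0,-70]
    - [0,0,-77]
    - [0,0,-84]

```text
time: 4.7
ee_pos: [429.6, 143.9, 201.2]
tool_rot: [0.239, 2.919, 0.037]
contact_force: [-0.3, 0.1, 0.3]
grip_width: 85.1
grasp_force: 0.0
```

```bash
cat >> h.py <<'E'
g2=goal()*Ro.from_euler("z",180,degrees=True)
E
python3 - <<'E'
from h import *
o=robot.get_obs();print(o["time"],o["ee_pos"],o["qpos"].round(2))
print(g2.as_matrix().round(2))
print(rel(hp(.77)+g2.apply([0,0,19]),g2,o))
E
```

```text
4.7 [429.62346327 143.88684573 201.24379323] [ 0.36  0.37 -1.13  2.3   0.82  0.67  0.03]
[[-0.98 -0.04  0.21]
 [-0.04  1.    0.01]
 [-0.21 -0.   -0.98]]
([0.32, 0.21, 9.26], [0.0, 0.2, -11.5])
```

Request:
play_rows:
  jaw: [0,0,0,0,0,0,0,0]
  xyz:
    - [0.1,0.2,2]
    - [0.2,0.2,4]
    - [0.3,0.2,6]
    - [0.3,0.2,7.5]
    - [0.3,0.2,8.5]
    - [0.3,0.2,9]
    - [0.3,0.2,9]
    - [0.3,0.2,9]
  dr:
    - [0,0,-6]
    - [0,0,-11]
    - [0,0,-11]
    - [0,0,-11]
    - [0,0,-11]
    - [0,0,-11]
    - [0,0,-11]
    - [0,0,-11]

```text
time: 5.37
ee_pos: [445.5, 147.5, 111.5]
tool_rot: [-0.034, 2.93, 0.01]
contact_force: [0.6, 0.2, 0.7]
grip_width: 85.5
grasp_force: 0.0
```

```bash
python3 - <<'E'
from h import *
import cv2
o=robot.get_obs();print(o["time"],o["ee_pos"],o["qpos"].round(2))
print(rel(hp(.77)+g2.apply([0,0,19]),g2,o))
cv2.imwrite("pics/w3.png",np.hstack([robot.get_image("wrist")[:,120:520],cv2.resize(robot.get_image("side")[150:280,200:330],(400,400))]))
E
```

```text
5.3667 [445.50902606 147.50006887 111.51325201] [ 0.17  0.54 -0.96  2.38  1.22  0.6  -0.17]
([-0.07, -0.03, 0.16], [0.1, 0.1, -0.8])
```

View pics/w3.png

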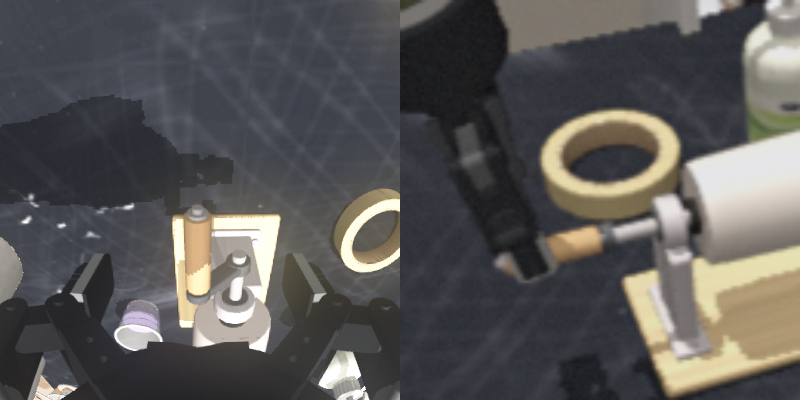

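The handle sits midway between the fingers (wrist column about 317), with the pads reaching over its front half. Closing the gripper.

Request:
play_rows:
  jaw: [1,1,1,1,1,1,1,1]
  xyz:
    - [0,0,0.1]
    - [0,0,0.1]
    - [0,0,0.1]
    - [0,0,0.1]
    - [0,0,0.1]
    - [0,0,0.1]
    - [0,0,0.1]
    - [0,0,0.1]
  dr:
    - [0,0,0]
    - [0,0,0]
    - [0,0,0]
    - [0,0,0]
    - [0,0,0]
    - [0,0,0]
    - [0,0,0]
    - [0,0,0]

```text
time: 6.13
ee_pos: [444.8, 147.7, 109.0]
tool_rot: [-0.037, 2.932, 0.009]
contact_force: [0.0, -0.3, 1.3]
grip_width: 0.0
grasp_force: 0.0
```

```bash
cat >> h.py <<'E'
def ang(o):
    g=o["ee_pos"]-Ro.from_rotvec(o["tool_rot"]).apply([0,0,19]);d=g-SF
    y=-np.sin(YAW)*d[0]+np.cos(YAW)*d[1]
    return np.arctan2(-y,d[2]),np.hypot(y,d[2]),g
E
python3 - <<'E'
from h import *
o=robot.get_obs();print(o["time"],ang(o),o["contact_force"],o["grasp_force"],o["grip_width"])
a0=.77;pc=hp(a0)
R0=Ro.from_rotvec(o["tool_rot"])
for a in np.arange(.77,-2.4,-.2): print(round(a,2),(R0.inv().apply(hp(a)-pc)/10).round(2))
E
```

```text
6.1333 (np.float64(0.7790380903481633), np.float64(38.83436312835965), array([440.81454352, 147.53794792, 127.63413282])) [ 0.03357445 -0.29665696  1.27943101] 0.0 0.029339467462779805
0.77 [0. 0. 0.]
0.57 [-0.1   0.63 -0.48]
0.37 [-0.16  1.34 -0.84]
0.17 [-0.2   2.11 -1.04]
-0.03 [-0.2   2.91 -1.1 ]
-0.23 [-0.17  3.7  -1.  ]
-0.43 [-0.11  4.45 -0.74]
-0.63 [-0.01  5.14 -0.35]
-0.83 [0.1  5.74 0.17]
-1.03 [0.24 6.21 0.8 ]
-1.23 [0.4  6.55 1.51]
-1.43 [0.56 6.74 2.27]
-1.63 [0.73 6.77 3.05]
-1.83 [0.89 6.64 3.82]
-2.03 [1.04 6.35 4.55]
-2.23 [1.18 5.93 5.21]
```

```bash
python3 - <<'E'
from h import *
import cv2
cv2.imwrite("pics/w4.png",np.hstack([cv2.resize(robot.get_image("scene")[180:280,230:330],(400,400),interpolation=cv2.INTER_CUBIC),cv2.resize(robot.get_image("side")[175:275,215:315],(400,400),interpolation=cv2.INTER_CUBIC)]))
E
```

```text
(no output)
```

View pics/w4.png

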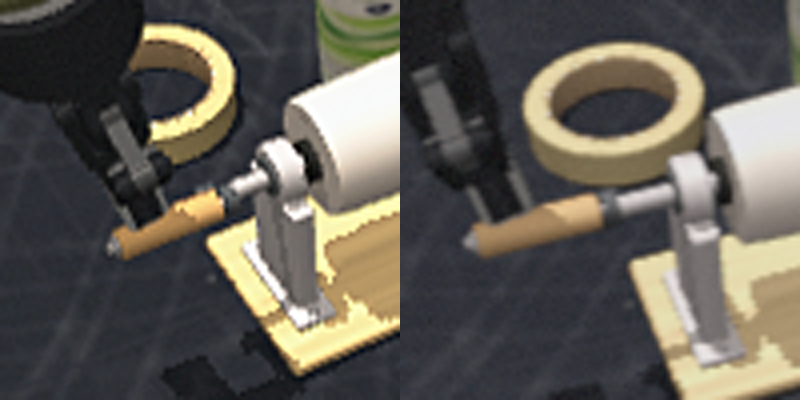

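```bash
cat >> h.py <<'E'
def wray(p,pos,rv):
    c=robot.calibration("wrist");M=c["mount"];K=c["intrinsics"];d=np.array(p)-K[:2,2];r=np.hypot(*d);th=r/K[0,0]
    v=np.array([*(d/r*np.sin(th)),np.cos(th)]);R0=Ro.from_rotvec(rv)
    return np.array(pos)+R0.apply(M[:3,3]),R0.apply(M[:3,:3]@v)
def ctri(rays):
    A=[];b=[]
    for o,d in rays:
        d=d/np.linalg.norm(d);P=np.eye(3)-np.outer(d,d);A.append(P);b.append(P@o)
    X=np.linalg.lstsq(np.vstack(A),np.hstack(b),rcond=None)[0]
    return X,[np.linalg.norm(P@X-q) for P,q in zip(A,b)]
E
python3 - <<'E'
from h import *
np.set_printoptions(precision=1,suppress=True)
W=[([434.8,141.0,287.2],[-3.1172,-.0682,-.3323]),([435.88,145.25,158.83],[-3.121,-.07,-.324]),([445.5,147.5,111.5],[-.034,2.93,.01])]
S=lambda x,y:(245+x/5-.4,175+y/5-.4)
D=lambda x,y:(225+x/5-.4,175+y/5-.4)
ends={"front":(S(82,329),D(47,300),(311,217),(316,243),(317,217)),"back":(S(204,281),D(203,266),(312,166),(316,166),(317,292))}
for k,v in ends.items():
    r=[ray("scene",v[0]),ray("side",v[1])]+[wray(p,*w) for p,w in zip(v[2:],W)]
    print(k,"all",*ctri(r));print(" w1-3",*ctri(r[2:]));print(" scene+w1+w2",*ctri([r[0],r[1],r[2],r[3]]));print(" scene+w3",*ctri([r[0],r[4]]))
# base corners in w2 : near edge left (242,142), right (341,143)
for n,i,a,b in(("w1",0,(258,150),(332,150)),("w2",1,(242,142),(341,143))):
    P=[]
    for p in(a,b):
        o,d=wray(p,*W[i]);P.append(o+d*(12-o[2])/d[2])
    print(n,P)
print(ray("scene",(320,200))[0],ray("side",(320,200))[0],wray((320,200),*W[2])[0])
E
```

```text
front all [422.5 145.9 129.9] [np.float64(3.2655871998267405), np.float64(1.8266634434699094), np.float64(3.817761230638031), np.float64(1.4341384762494849), np.float64(1.946960509246927)]
 w1-3 [420.6 146.3 131.3] [np.float64(1.7122183047380228), np.float64(2.3608020707525843), np.float64(1.361573574106088)]
 scene+w1+w2 [422.7 144.9 131.1] [np.float64(2.8582733714775257), np.float64(1.6425279939630284), np.float64(4.139564925163608), np.float64(0.5390605322668218)]
 scene+w3 [426.  148.1 124.8] [np.float64(0.7677944025697864), np.float64(0.7677944025695347)]
back all [478.  147.4 128.6] [np.float64(1.2022240631170051), np.float64(2.2471876791203433), np.float64(2.2143761684488052), np.float64(1.4882164651591157), np.float64(2.3750054165359837)]
 w1-3 [476.2 147.9 132.7] [np.float64(0.35581172891161983), np.float64(1.0729957716796859), np.float64(0.9630015062310454)]
 scene+w1+w2 [477.8 147.2 127.6] [np.float64(0.8240495045042938), np.float64(2.29881336975126), np.float64(2.0528948371965505), np.float64(1.196102900931789)]
 scene+w3 [479.6 148.2 127.8] [np.float64(1.5140302978649927), np.float64(1.5140302978648208)]
w1 [array([497.5, 232.8,  12. ]), array([501.4, 121.6,  12. ])]
w2 [array([499.8, 229.5,  12. ]), array([502.4, 121.6,  12. ])]
[ 236.2 -480.6  826.4] [ 412.7 -419.1  638.8] [332.  145.4 265.3]
```

```bash
python3 - <<'E'
from h import *
o=robot.get_obs();R0=Ro.from_rotvec(o["tool_rot"]);print(o["ee_pos"],o["tool_rot"],o["grip_width"],o["contact_force"],o["moment"])
for z in(0,-19,-40,-54):
    X=o["ee_pos"]+R0.apply([0,0,z])
    print(z,X.round(0),((proj("scene",X)-[230,180])*4).round(),((proj("side",X)-[215,175])*4+[400,0]).round())
for off in(-27.5,-9,27.5):
    X=hp(.77,off);print(off,X.round(0),((proj("scene",X)-[230,180])*4).round(),((proj("side",X)-[215,175])*4+[400,0]).round())
E
```

```text
[444.75999125 147.67658529 109.04637555] [-0.03687242  2.93214022  0.00917594] -0.003737378582753397 [-0.58589063 -0.23752944 -0.78508896] [-0.01272315  0.19300489 -0.00042932]
0 [445. 148. 109.] [162. 252.] [528. 259.]
-19 [441. 148. 128.] [151. 229.] [513. 231.]
-40 [436. 147. 148.] [139. 203.] [497. 199.]
-54 [434. 147. 162.] [131. 186.] [485. 177.]
-27.5 [424. 146. 129.] [120. 241.] [476. 240.]
-9 [443. 147. 129.] [155. 227.] [517. 229.]
27.5 [479. 148. 129.] [221. 199.] [598. 208.]
```

```bash
python3 - <<'E'
from h import *
import cv2
o=robot.get_obs();w=robot.get_image("wrist");cv2.imwrite("pics/w5full.png",w)
a=cv2.resize(w[180:400,200:440],(550,504),interpolation=cv2.INTER_CUBIC)
s=robot.get_image("scene")[200:260,245:305]
cv2.imwrite("pics/w5.png",np.hstack([a,np.vstack([cv2.resize(s,(250,250),interpolation=cv2.INTER_CUBIC),np.zeros((254,250,3),np.uint8)])]))
c=robot.calibration("wrist");M=c["mount"];K=c["intrinsics"]
for X in([0,0,0],[0,0,-19]):
    v=M[:3,:3].T@(np.array(X)-M[:3,3]);th=np.arctan2(np.hypot(v[0],v[1]),v[2]);u=v[:2]/np.hypot(*v[:2])*th*K[0,0]+K[:2,2];print(u,(u-[200,180])*2.29)
E
```

```text
[315.7064437  232.64228911] [264.96775608 120.55084206]
[315.52372207 246.56787649] [264.54932355 152.44043716]
```

View pics/w5.png

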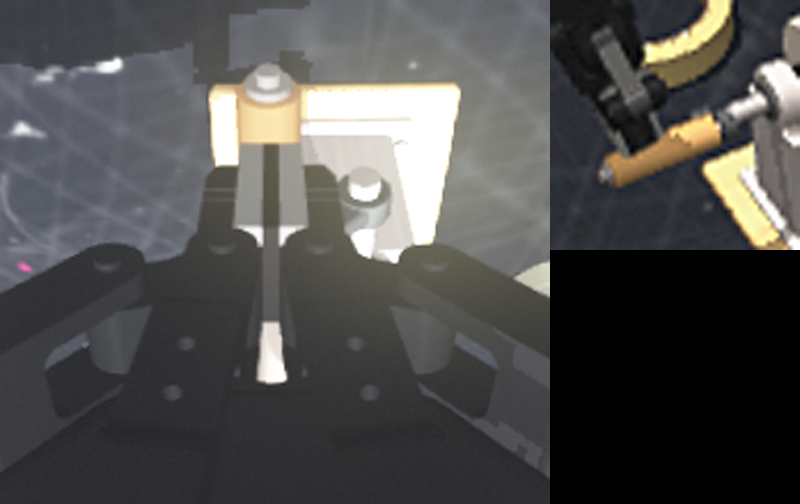

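The shut fingers are resting on top of the handle, and it hasn't moved. I went too shallow, so I'll open, go about 20 mm deeper and close again.

Request:
play_rows:
  jaw: [0,0,0,0,0,0,0,0,0]
  xyz:
    - [0,0,-1]
    - [0,0,-1]
    - [0,0,-1]
    - [0,0,-1]
    - [0,0,-0.5]
    - [0,0,0.5]
    - [0,0,1.5]
    - [0,0,2]
    - [0,0,2]
  dr:
    - [0,0,0]
    - [0,0,0]
    - [0,0,0]
    - [0,0,0]
    - [0,0,0]
    - [0,0,0]
    - [0,0,0]
    - [0,0,0]
    - [0,0,0]

```text
time: 7.08
ee_pos: [448.6, 147.7, 88.2]
tool_rot: [-0.037, 2.934, 0.009]
contact_force: [0.6, 0.5, -0.3]
grip_width: 85.1
grasp_force: 0.0
```

Request:
play_rows:
  jaw: [1,1,1,1,1,1,1,1]
  xyz:
    - [0,0,0]
    - [0,0,0]
    - [0,0,0]
    - [0,0,0]
    - [0,0,0]
    - [0,0,0]
    - [0,0,0]
    - [0,0,0]
  dr:
    - [0,0,0]
    - [0,0,0]
    - [0,0,0]
    - [0,0,0]
    - [0,0,0]
    - [0,0,0]
    - [0,0,0]
    - [0,0,0]

```text
time: 7.75
ee_pos: [449.0, 147.5, 89.7]
tool_rot: [-0.037, 2.932, 0.008]
contact_force: [-2.2, -2.2, 5.6]
grip_width: 13.7
grasp_force: 58.6
```

Request:
play_rows:
  jaw: [0,0,0,0,0,0,0]
  xyz:
    - [0,0,0]
    - [0,0,0]
    - [0,0,0]
    - [0,0,0]
    - [0,0,0.4]
    - [0,0,0.8]
    - [0,0,0.8]
  dr:
    - [0,0,0]
    - [0,0,0]
    - [0,0,0]
    - [0,0,0]
    - [0,0,0]
    - [0,0,0]
    - [0,0,0]

```text
time: 8.33
ee_pos: [450.5, 147.8, 80.9]
tool_rot: [-0.037, 2.933, 0.009]
contact_force: [0.5, -0.5, 0.1]
grip_width: 85.6
grasp_force: 0.0
```

Request:
play_rows:
  jaw: [1,1,1,1,1,1,1,1,1]
  xyz:
    - [0,0,0]
    - [0,0,0]
    - [0,0,0]
    - [0,0,0]
    - [0,0,0]
    - [0,0,0]
    - [0,0,0]
    - [0,0,0]
    - [0,0,0]
  dr:
    - [0,0,0]
    - [0,0,0]
    - [0,0,0]
    - [0,0,0]
    - [0,0,0]
    - [0,0,0]
    - [0,0,0]
    - [0,0,0]
    - [0,0,0]

```text
time: 9.08
ee_pos: [450.6, 147.6, 81.8]
tool_rot: [-0.037, 2.932, 0.008]
contact_force: [-1.4, -2.0, 4.7]
grip_width: 13.8
grasp_force: 58.5
```

```bash
python3 - <<'E'
from h import *
o=robot.get_obs();print(o["time"],ang(o),o["ee_pos"],o["contact_force"],o["moment"],o["grasp_force"],o["grip_width"],o["qpos"].round(2))
R0=Ro.from_rotvec(o["tool_rot"])
for a in np.arange(.77,-2.4,-.2): print(round(a,2),(R0.inv().apply(hp(a)-hp(.77))/10).round(2))
import cv2
cv2.imwrite("pics/s6.png",robot.get_image("scene"))
E
```

```text
9.0833 (np.float64(1.5576370956048153), np.float64(27.64305802973841), array([446.64225172, 147.39760266, 100.36375089])) [450.5926726  147.55299859  81.77961715] [-1.36263926 -1.98163145  4.67121405] [-0.44988738  0.27718581 -0.04996924] 58.48759174346924 13.796165223279157 [ 0.13  0.6  -0.91  2.39  1.35  0.6  -0.29]
0.77 [0. 0. 0.]
0.57 [-0.1   0.63 -0.48]
0.37 [-0.16  1.34 -0.84]
0.17 [-0.2   2.11 -1.05]
-0.03 [-0.2   2.91 -1.1 ]
-0.23 [-0.17  3.7  -1.  ]
-0.43 [-0.11  4.45 -0.75]
-0.63 [-0.01  5.14 -0.35]
-0.83 [0.11 5.74 0.17]
-1.03 [0.24 6.21 0.8 ]
-1.23 [0.4  6.55 1.5 ]
-1.43 [0.56 6.74 2.26]
-1.63 [0.73 6.77 3.04]
-1.83 [0.89 6.64 3.81]
-2.03 [1.04 6.36 4.55]
-2.23 [1.18 5.93 5.21]
```

Gripped. The handle sits deep between the pads, so I'll regrip slightly shallower and further out to keep the gripper body clear of the crank arm near the bottom.

Request:
play_rows:
  jaw: [0,0,0,0,0,0,0]
  xyz:
    - [0,0,0]
    - [0,0,0]
    - [0,0,0]
    - [0,0,0]
    - [0.2,0,-0.4]
    - [0.4,0,-0.7]
    - [0.4,0,-0.7]
  dr:
    - [0,0,0]
    - [0,0,0]
    - [0,0,0]
    - [0,0,0]
    - [0,0,0]
    - [0,0,0]
    - [0,0,0]

```text
time: 9.72
ee_pos: [444.7, 147.9, 88.2]
tool_rot: [-0.038, 2.932, 0.009]
contact_force: [0.3, -1.0, 0.2]
grip_width: 85.6
grasp_force: 0.0
```

Request:
play_rows:
  jaw: [1,1,1,1,1,1,1,1,1]
  xyz:
    - [0,0,0]
    - [0,0,0]
    - [0,0,0]
    - [0,0,0]
    - [0,0,0]
    - [0,0,0]
    - [0,0,0]
    - [0,0,0]
    - [0,0,0]
  dr:
    - [0,0,0]
    - [0,0,0]
    - [0,0,0]
    - [0,0,0]
    - [0,0,0]
    - [0,0,0]
    - [0,0,0]
    - [0,0,0]
    - [0,0,0]

```text
time: 10.47
ee_pos: [445.2, 147.4, 87.7]
tool_rot: [-0.037, 2.932, 0.008]
contact_force: [-1.3, -2.6, 2.3]
grip_width: 13.8
grasp_force: 58.5
```

```bash
cat >> h.py <<'E'
import json
def log(tag=""):
    o=robot.get_obs();f=np.array(o["contact_force"])
    d={"t":float(o["time"]),"p":list(map(float,o["ee_pos"])),"f":f.tolist(),"gw":float(o["grip_width"])}
    open("log.jsonl","a").write(json.dumps(d)+"\n"); return o
E
python3 - <<'E'
from h import *
o=log();print(o["time"],o["ee_pos"],o["contact_force"],o["grasp_force"],o["grip_width"],o["qpos"].round(2))
E
```

```text
10.4667 [445.17545253 147.37463477  87.69114795] [-1.27020967 -2.58013705  2.27825054] 58.48839282989502 13.755303981334551 [ 0.13  0.59 -0.92  2.4   1.33  0.6  -0.28]
```

```bash
python3 - <<'E'
from h import *
R0=Ro.from_rotvec(robot.get_obs()["tool_rot"]).inv()
for a in np.arange(.77,-2.8,-.32):
    print(round(a,2),[(R0.apply(hp(a-k*.08)-hp(a))/10).round(2).tolist() for k in(1,2,3,4)])
E
```

```text
0.77 [[-0.04, 0.24, -0.21], [-0.08, 0.49, -0.4], [-0.11, 0.76, -0.57], [-0.14, 1.05, -0.71]]
0.45 [[-0.02, 0.29, -0.12], [-0.04, 0.6, -0.23], [-0.05, 0.91, -0.3], [-0.06, 1.22, -0.36]]
0.13 [[-0.0, 0.32, -0.03], [0.0, 0.64, -0.03], [0.01, 0.96, -0.01], [0.02, 1.27, 0.04]]
-0.19 [[0.02, 0.31, 0.07], [0.04, 0.62, 0.17], [0.07, 0.91, 0.29], [0.11, 1.2, 0.43]]
-0.51 [[0.04, 0.27, 0.16], [0.08, 0.53, 0.35], [0.13, 0.77, 0.55], [0.18, 1.0, 0.77]]
-0.83 [[0.05, 0.21, 0.24], [0.11, 0.39, 0.49], [0.17, 0.55, 0.76], [0.23, 0.7, 1.04]]
-1.15 [[0.06, 0.12, 0.29], [0.13, 0.21, 0.59], [0.19, 0.28, 0.89], [0.26, 0.32, 1.2]]
-1.47 [[0.07, 0.02, 0.31], [0.13, 0.01, 0.63], [0.2, -0.02, 0.94], [0.26, -0.08, 1.24]]
-1.79 [[0.06, -0.08, 0.3], [0.12, -0.19, 0.6], [0.18, -0.32, 0.88], [0.24, -0.48, 1.16]]
-2.11 [[0.05, -0.18, 0.26], [0.1, -0.37, 0.51], [0.15, -0.59, 0.74], [0.19, -0.82, 0.95]]
-2.43 [[0.04, -0.25, 0.19], [0.07, -0.52, 0.37], [0.1, -0.8, 0.52], [0.13, -1.09, 0.65]]
-2.75 [[0.02, -0.3, 0.11], [0.03, -0.61, 0.19], [0.04, -0.92, 0.25], [0.05, -1.24, 0.29]]
```

Request:
play_rows:
  jaw: [1,1,1,1]
  xyz:
    - [-0.04,0.24,-0.21]
    - [-0.08,0.49,-0.4]
    - [-0.11,0.76,-0.57]
    - [-0.14,1.05,-0.71]
  dr:
    - [0,0,0]
    - [0,0,0]
    - [0,0,0]
    - [0,0,0]

```text
time: 10.8
ee_pos: [444.8, 157.0, 95.0]
tool_rot: [-0.035, 2.932, 0.005]
contact_force: [-0.2, -7.7, 4.1]
grip_width: 13.7
grasp_force: 59.4
```

Request:
play_rows:
  jaw: [1,1,1,1]
  xyz:
    - [-0.02,0.29,-0.12]
    - [-0.04,0.6,-0.23]
    - [-0.05,0.91,-0.3]
    - [-0.06,1.22,-0.36]
  dr:
    - [0,0,0]
    - [0,0,0]
    - [0,0,0]
    - [0,0,0]

```text
time: 11.13
ee_pos: [444.5, 169.9, 99.3]
tool_rot: [-0.036, 2.931, 0.007]
contact_force: [-1.8, -6.2, 11.9]
grip_width: 13.7
grasp_force: 60.3
```

Request:
play_rows:
  jaw: [1,1,1,1]
  xyz:
    - [0,0.32,-0.08]
    - [0,0.64,-0.13]
    - [0.01,0.96,-0.13]
    - [0.02,1.27,-0.1]
  dr:
    - [0,0,0]
    - [0,0,0]
    - [0,0,0]
    - [0,0,0]

```text
time: 11.47
ee_pos: [444.0, 183.4, 99.8]
tool_rot: [-0.036, 2.932, 0.009]
contact_force: [3.7, -2.4, -1.2]
grip_width: 13.5
grasp_force: 58.8
```

Request:
play_rows:
  jaw: [1,1,1,1]
  xyz:
    - [0.02,0.31,0.07]
    - [0.04,0.62,0.17]
    - [0.07,0.91,0.29]
    - [0.11,1.2,0.43]
  dr:
    - [0,0,0]
    - [0,0,0]
    - [0,0,0]
    - [0,0,0]

```text
time: 11.8
ee_pos: [443.6, 195.8, 95.3]
tool_rot: [-0.037, 2.931, 0.01]
contact_force: [5.0, -2.0, 0.2]
grip_width: 13.9
grasp_force: 58.9
```

Request:
play_rows:
  jaw: [1,1,1,1]
  xyz:
    - [0.04,0.27,0.16]
    - [0.08,0.53,0.35]
    - [0.13,0.77,0.55]
    - [0.18,1.0,0.77]
  dr:
    - [0,0,0]
    - [0,0,0]
    - [0,0,0]
    - [0,0,0]

```text
time: 12.13
ee_pos: [443.3, 205.8, 87.4]
tool_rot: [-0.037, 2.931, 0.01]
contact_force: [5.6, -1.4, 0.5]
grip_width: 13.1
grasp_force: 58.9
```

Request:
play_rows:
  jaw: [1,1,1,1]
  xyz:
    - [0.05,0.21,0.24]
    - [0.11,0.39,0.49]
    - [0.17,0.55,0.76]
    - [0.23,0.7,1.04]
  dr:
    - [0,0,0]
    - [0,0,0]
    - [0,0,0]
    - [0,0,0]

```text
time: 12.47
ee_pos: [443.1, 212.9, 76.8]
tool_rot: [-0.037, 2.931, 0.01]
contact_force: [5.6, -2.0, 0.6]
grip_width: 13.7
grasp_force: 59.0
```

Request:
play_rows:
  jaw: [1,1,1,1]
  xyz:
    - [0.06,0.12,0.29]
    - [0.13,0.21,0.59]
    - [0.19,0.28,0.89]
    - [0.26,0.32,1.2]
  dr:
    - [0,0,0]
    - [0,0,0]
    - [0,0,0]
    - [0,0,0]

```text
time: 12.8
ee_pos: [443.0, 216.2, 64.5]
tool_rot: [-0.037, 2.931, 0.01]
contact_force: [5.7, -0.9, 1.6]
grip_width: 14.0
grasp_force: 59.0
```

```bash
python3 - <<'E'
from h import *
o=robot.get_obs();print(o["ee_pos"],o["contact_force"],o["qpos"].round(2))
E
```

```text
[443.02434822 216.15997509  64.50848373] [ 5.74057636 -0.91204463  1.62331428] [-0.04  0.66 -0.9   2.36  1.38  0.66 -0.45]
```

Request:
play_rows:
  jaw: [1,1,1,1]
  xyz:
    - [0.07,0.02,0.31]
    - [0.13,0.01,0.63]
    - [0.2,-0.02,0.94]
    - [0.26,-0.08,1.24]
  dr:
    - [0,0,0]
    - [0,0,0]
    - [0,0,0]
    - [0,0,0]

```text
time: 13.13
ee_pos: [443.0, 215.5, 51.8]
tool_rot: [-0.037, 2.931, 0.01]
contact_force: [5.3, -0.2, 3.2]
grip_width: 13.7
grasp_force: 59.1
```

Request:
play_rows:
  jaw: [1,1,1,1]
  xyz:
    - [0.06,-0.08,0.3]
    - [0.12,-0.19,0.6]
    - [0.18,-0.32,0.88]
    - [0.24,-0.48,1.16]
  dr:
    - [0,0,0]
    - [0,0,0]
    - [0,0,0]
    - [0,0,0]

```text
time: 13.47
ee_pos: [443.2, 210.9, 40.0]
tool_rot: [-0.037, 2.931, 0.011]
contact_force: [5.3, 0.2, 3.3]
grip_width: 13.9
grasp_force: 59.2
```

Request:
play_rows:
  jaw: [1,1,1,1]
  xyz:
    - [0.05,-0.18,0.26]
    - [0.1,-0.37,0.51]
    - [0.15,-0.59,0.74]
    - [0.19,-0.82,0.95]
  dr:
    - [0,0,0]
    - [0,0,0]
    - [0,0,0]
    - [0,0,0]

```text
time: 13.8
ee_pos: [443.4, 203.0, 30.4]
tool_rot: [-0.038, 2.931, 0.012]
contact_force: [5.5, 1.6, 3.6]
grip_width: 13.3
grasp_force: 59.3
```

Request:
play_rows:
  jaw: [1,1,1,1]
  xyz:
    - [0.04,-0.25,0.19]
    - [0.07,-0.52,0.37]
    - [0.1,-0.8,0.52]
    - [0.13,-1.09,0.65]
  dr:
    - [0,0,0]
    - [0,0,0]
    - [0,0,0]
    - [0,0,0]

```text
time: 14.13
ee_pos: [443.7, 192.7, 23.8]
tool_rot: [-0.039, 2.931, 0.014]
contact_force: [4.3, 4.0, 2.8]
grip_width: 13.6
grasp_force: 59.2
```

Request:
play_rows:
  jaw: [1,1,1,1]
  xyz:
    - [0.02,-0.3,0.11]
    - [0.03,-0.61,0.19]
    - [0.04,-0.92,0.25]
    - [0.05,-1.24,0.29]
  dr:
    - [0,0,0]
    - [0,0,0]
    - [0,0,0]
    - [0,0,0]

```text
time: 14.47
ee_pos: [444.1, 181.0, 20.7]
tool_rot: [-0.039, 2.932, 0.015]
contact_force: [4.8, 5.8, -1.6]
grip_width: 14.1
grasp_force: 58.8
```

```bash
python3 - <<'E'
from h import *
o=robot.get_obs();print(o["ee_pos"],o["contact_force"],o["qpos"].round(2))
R0=Ro.from_rotvec(o["tool_rot"]).inv()
for a in (-3.07,-3.39):
    print(round(a,2),[(R0.apply(hp(a-k*.08)-hp(a))/10).round(2).tolist() for k in(1,2,3,4)])
print("back")
for a in (-3.39,-3.07,-2.75,-2.43):
    print(round(a,2),[(R0.apply(hp(a+k*.08)-hp(a))/10).round(2).tolist() for k in(1,2,3,4)])
E
```

```text
[444.05573708 180.9725453   20.72658056] [ 4.76786268  5.849613   -1.63631928] [-0.    0.75 -0.86  2.42  1.61  0.66 -0.61]
-3.07 [[-0.0, -0.32, 0.01], [-0.01, -0.64, -0.01], [-0.02, -0.96, -0.05], [-0.04, -1.27, -0.12]]
-3.39 [[-0.02, -0.31, -0.09], [-0.05, -0.6, -0.2], [-0.08, -0.89, -0.34], [-0.12, -1.17, -0.5]]
back
-3.39 [[0.02, 0.31, 0.07], [0.03, 0.63, 0.11], [0.04, 0.95, 0.13], [0.04, 1.27, 0.12]]
-3.07 [[-0.0, 0.32, -0.03], [-0.01, 0.63, -0.09], [-0.03, 0.94, -0.17], [-0.05, 1.24, -0.28]]
-2.75 [[-0.02, 0.29, -0.13], [-0.05, 0.57, -0.28], [-0.09, 0.84, -0.45], [-0.13, 1.09, -0.65]]
-2.43 [[-0.04, 0.24, -0.21], [-0.09, 0.45, -0.44], [-0.14, 0.65, -0.69], [-0.19, 0.83, -0.95]]
```

Request:
play_rows:
  jaw: [1,1,1,1]
  xyz:
    - [0,-0.32,0.01]
    - [-0.01,-0.64,-0.01]
    - [-0.02,-0.96,-0.05]
    - [-0.04,-1.27,-0.12]
  dr:
    - [0,0,0]
    - [0,0,0]
    - [0,0,0]
    - [0,0,0]

```text
time: 14.8
ee_pos: [444.4, 167.8, 21.6]
tool_rot: [-0.039, 2.932, 0.014]
contact_force: [5.8, 4.7, -8.1]
grip_width: 13.5
grasp_force: 58.5
```

Request:
play_rows:
  jaw: [1,1,1,1]
  xyz:
    - [0.02,0.31,0.07]
    - [0.03,0.63,0.11]
    - [0.04,0.95,0.13]
    - [0.04,1.27,0.12]
  dr:
    - [0,0,0]
    - [0,0,0]
    - [0,0,0]
    - [0,0,0]

```text
time: 15.13
ee_pos: [444.2, 178.0, 20.4]
tool_rot: [-0.035, 2.931, 0.008]
contact_force: [6.3, -3.0, 0.4]
grip_width: 13.4
grasp_force: 59.3
```

Request:
play_rows:
  jaw: [1,1,1,1]
  xyz:
    - [0,0.32,-0.03]
    - [-0.01,0.63,-0.09]
    - [-0.03,0.94,-0.17]
    - [-0.05,1.24,-0.28]
  dr:
    - [0,0,0]
    - [0,0,0]
    - [0,0,0]
    - [0,0,0]

```text
time: 15.47
ee_pos: [443.7, 190.2, 23.1]
tool_rot: [-0.035, 2.932, 0.007]
contact_force: [7.5, -1.8, -5.1]
grip_width: 13.6
grasp_force: 58.8
```

Request:
play_rows:
  jaw: [1,1,1,1]
  xyz:
    - [-0.02,0.29,-0.13]
    - [-0.05,0.57,-0.28]
    - [-0.09,0.84,-0.45]
    - [-0.13,1.09,-0.65]
  dr:
    - [0,0,0]
    - [0,0,0]
    - [0,0,0]
    - [0,0,0]

```text
time: 15.8
ee_pos: [443.3, 201.5, 29.7]
tool_rot: [-0.036, 2.932, 0.008]
contact_force: [7.6, 0.5, -6.0]
grip_width: 13.2
grasp_force: 58.6
```

Request:
play_rows:
  jaw: [1,1,1,1]
  xyz:
    - [-0.04,0.24,-0.21]
    - [-0.09,0.45,-0.44]
    - [-0.14,0.65,-0.69]
    - [-0.19,0.83,-0.95]
  dr:
    - [0,0,0]
    - [0,0,0]
    - [0,0,0]
    - [0,0,0]

```text
time: 16.13
ee_pos: [443.1, 210.2, 39.5]
tool_rot: [-0.036, 2.932, 0.009]
contact_force: [7.7, 0.7, -6.6]
grip_width: 13.5
grasp_force: 58.6
```

```bash
python3 - <<'E'
from h import *
d=np.array([(157.0,95.0,-7.7,4.1,1),(169.9,99.3,-6.2,11.9,1),(183.4,99.8,-2.4,-1.2,1),(195.8,95.3,-2,.2,1),(205.8,87.4,-1.4,.5,1),(212.9,76.8,-2,.6,1),(216.2,64.5,-.9,1.6,1),(215.5,51.8,-.2,3.2,1),(210.9,40,.2,3.3,1),(203,30.4,1.6,3.6,1),(192.7,23.8,4,2.8,1),(181,20.7,5.8,-1.6,1),(167.8,21.6,4.7,-8.1,1),(178,20.4,-3,.4,-1),(190.2,23.1,-1.8,-5.1,-1),(201.5,29.7,.5,-6,-1),(210.2,39.5,.7,-6.6,-1)])
c=least_squares(lambda q:np.hypot(d[:,0]-q[0],d[:,1]-q[1])-q[2],[175,60,40]);print(c.x,np.abs(c.fun).max())
a=np.arctan2(-(d[:,0]-c.x[0]),d[:,1]-c.x[1]);a[a>1]-=2*np.pi
s=d[:,2]*np.cos(a)+d[:,3]*np.sin(a)
for m in(np.ones(len(a),bool),np.arange(len(a))>1,np.arange(len(a))>8):
    A=np.c_[-d[:,4],np.cos(a),np.sin(a)][m];x,*_=np.linalg.lstsq(A,s[m],rcond=None)
    # s=L*cos(a-am), max assist at am; bottom at am-pi/2
    am=np.arctan2(x[2],x[1]);print("D",x[0],"L",np.hypot(*x[1:]),"bottom a",am-np.pi/2)
print(np.c_[a,s,d[:,4]].round(2))
print("now",a[-1])
E
```

```text
[176.601373    60.35912335  39.79972687] 0.30386036447369236
D 4.2485453686449 L 2.688859430802462 bottom a -2.5455161947859133
D 4.116773259360238 L 2.6449080607833846 bottom a -2.4760386685720133
D 4.105167700277713 L 2.6677042726622027 bottom a -2.4835082741542043
[[ 0.51 -4.68  1.  ]
 [ 0.17 -4.09  1.  ]
 [-0.17 -2.16  1.  ]
 [-0.5  -1.85  1.  ]
 [-0.82 -1.32  1.  ]
 [-1.15 -1.37  1.  ]
 [-1.47 -1.68  1.  ]
 [-1.79 -3.08  1.  ]
 [-2.11 -2.94  1.  ]
 [-2.42 -3.58  1.  ]
 [-2.73 -4.79  1.  ]
 [-3.03 -5.59  1.  ]
 [-3.36 -6.38  1.  ]
 [-3.11  2.98 -1.  ]
 [-2.79  3.44 -1.  ]
 [-2.46  3.39 -1.  ]
 [-2.13  5.24 -1.  ]]
now -2.1263932540972856
```

The fit is consistent: drag 4.1 N, lump 2.65 N, heavy side down at a crank angle of about -2.49 rad. I'm moving there and holding.

Request:
play_rows:
  jaw: [1,1,1,1,1,1,1,1,1,1,1,1]
  xyz:
    - [0.05,-0.18,0.26]
    - [0.1,-0.37,0.51]
    - [0.15,-0.59,0.74]
    - [0.19,-0.82,0.95]
    - [0.22,-1.01,1.09]
    - [0.22,-1.01,1.09]
    - [0.22,-1.01,1.09]
    - [0.22,-1.01,1.09]
    - [0.22,-1.01,1.09]
    - [0.22,-1.01,1.09]
    - [0.22,-1.01,1.09]
    - [0.22,-1.01,1.09]
  dr:
    - [0,0,0]
    - [0,0,0]
    - [0,0,0]
    - [0,0,0]
    - [0,0,0]
    - [0,0,0]
    - [0,0,0]
    - [0,0,0]
    - [0,0,0]
    - [0,0,0]
    - [0,0,0]
    - [0,0,0]

```text
time: 17.13
ee_pos: [443.4, 200.4, 28.5]
tool_rot: [-0.037, 2.932, 0.01]
contact_force: [5.9, 1.9, 0.2]
grip_width: 13.7
grasp_force: 59.2
```

```bash
python3 - <<'E'
from h import *
import cv2
o=robot.get_obs();p=o["ee_pos"];print(np.arctan2(-(p[1]-176.6),p[2]-60.36),o["contact_force"],o["grasp_force"],o["grip_width"],np.abs(o["qd"]).max())
cv2.imwrite("pics/fin.png",cv2.resize(robot.get_image("scene")[150:300,220:420],(800,600)))
E
```

```text
-2.498757826045521 [5.87620908 1.89891197 0.16146775] 59.200336933135986 13.740987761834223 0.0027661167231622635
```

View pics/fin.png

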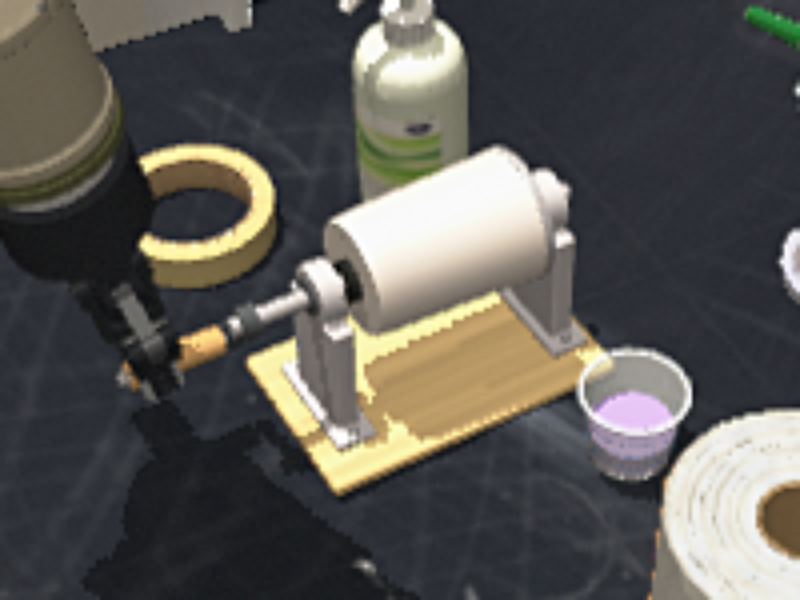

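The fingers hold the handle at rest low on the left at (150,365), and the tape, pump bottle and cup look undisturbed. Handing in.

```bash
python3 -c "
from bench import robot
print(robot.finish_job())"
```

```text
the job is handed in; nothing more can be done
None
```

I turned the crank about 3.9 rad by its handle and felt the heavy side pull down at about -2.5 rad; I stopped it there, at rest and gripped, and handed in at about 17 s with the bystanders looking undisturbed (no verdict was returned).

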